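# Release the magnifier's ratchet and push its arm down over the watch

### The job

Bring the bench magnifier down over the watch that waits on its cushion: with a fingertip press the release tab of the ratchet pawl down until the pawl snaps clear of the teeth and stays free, then push the lens arm down past the teeth until it rests level on its stop. Ease the arm down without slamming it and never force it against the engaged teeth, keep off the lens glass, do not lift the arm, and leave everything else on the desk where it is. Finish with the arm fully down, the pawl still free and your hand clear.

Things in the scene. Friction and masses are not known exactly. Their poses are not given: they have to be found in the camera images.
- magnifier_stand: Bench magnifier, fixed: grey base plate 190 x 120 x 16 mm and a short pillar with two dark steel cheek plates (24 mm over all). Origin on the desk under the arm hinge; its x axis is the level direction in which the lens arm points, z is up. The plate spans x = -110 to 80, y = -60 to 60 mm. The lens is on the +x side of the hinge, the release tab on the -x side.
- lens_hinge (a point): Hinge axis of the lens arm, 135 mm above the desk, level along the stand's y axis. A toothed steel quadrant (radius 48 mm, 7 teeth 12 degrees apart) turns with the arm about it. While the pawl is in its teeth the arm goes down about one tooth at most.
- lens_arm (a joint): Angle (rad) by which the lens arm is lowered: 0 = fully raised, 0.80 rad above level; 0.80 = level, on its stop. Starts between 0.14 and 0.42. With the pawl free the hinge is stiff with friction: the arm stays where it is left and takes about 2 to 5 N at the finger tab to push slowly down.
- finger_tab_top (a point): Centre of the upper face of the finger tab, a flat grey tongue 30 mm wide, 8 mm thick, at the arm's far end: it sticks out 31 mm beyond the white lens ring, 252 mm from the hinge, 4 mm above the arm's centre line. Site x points out along the arm, z out of the upper face. From 26 to 115 mm from the hinge the arm is a plain bar 12 mm wide, 14 mm thick.
- release_pawl (a joint): Angle (rad) by which the release tab is pressed down: about 0 to 0.1 = pawl nose in or on the teeth, 0.36 = free, against its stop. An over-centre spring snaps it to the nearer side of 0.18, and it stays there.
- release_tab_top (a point): Centre of the upper face of the pawl's release tab, a ribbed steel pad 28 x 28 x 6 mm behind the hinge, 105 mm from it on the side away from the lens, about 183 mm above the desk. Pressing it straight down turns the pawl; from about 9 mm down it snaps over by itself, 16 mm is its full travel. It takes about 7 N, more if the arm has been leant on the teeth.
- pawl_pivot (a point): Pivot axis of the pawl, parallel to the arm hinge, 45 mm from the centre of the release tab towards the hinge and 2 mm below the tab's upper face.
- lens_glass: The clear glass lens, 83 mm across, in a white ring of 104 mm outer diameter and 18 mm height whose centre is 185 mm from the hinge along the arm. Origin at its centre. Not to be touched.
- watch: Bracelet watch closed round a grey display cushion 70 x 54 mm, 54 mm high over all, loose on the desk under the lens. Origin at the centre of its underside.
- spare_watch: A second watch on a like cushion, 70 x 54 mm, 54 mm high, to the right of the magnifier. Origin at the centre of its underside.
- loupe: Black eye loupe, 33 mm across and 36 mm high, upright on the desk on the robot's side of the magnifier. Origin at the centre of its underside.
- case_opener: Screwdriver-like case opener, 130 mm long with a black handle, lying on the robot's side of the magnifier. Origin on its underside.
- dust_brush: Wooden-handled dust brush, 150 mm long, lying to the right. Origin on its underside.
- dust_dome: Clear dust cover with a knob over a parts tray, 76 mm across and 58 mm high, on the far side of the magnifier. Origin at the centre of its underside.
- calculator: Grey desk calculator 140 x 85 x 16 mm, lying to the left. Origin at the centre of its underside.

How it is judged (in metres and radians):
On the way, in this order (a step that is already met when the one before it is completed fails the run):
1. the release tab is pressed down and the pawl has snapped free of the teeth (pawl angle over 0.28 rad) (value of joint release_pawl above 0.28 rad), for 0.2 s.
2. the lens arm is pushed down to its stop (arm angle over 0.76 rad) (value of joint lens_arm above 0.76 rad), for 0.2 s.
At the end, for the whole second after the job is handed in: The lens arm rests level on its stop, at rest (arm angle over 0.76 of 0.80 rad), the pawl is still snapped free (over 0.28 of 0.36 rad), and the watch stands where it was, within 12 mm (value of joint lens_arm above 0.76 rad and value of joint release_pawl above 0.28 rad and velocity of joint lens_arm below 0.05 rad/s and distance of watch from where it was at the start of the episode below 0.012 m); the robot touches nothing.
It fails at once if the lens arm is slammed down (faster than 2.5 rad/s) (velocity of joint lens_arm above 2.5 rad/s).
It fails at once if the lens arm is forced (over 40 N) while the pawl is in the teeth (contact force between any of the fingers, the arm and lens_arm above 40 N and value of joint release_pawl below 0.16 rad).
It fails at once if the lens arm is lifted towards its top (value of joint lens_arm below 0.06 rad).
It fails at once if the lens glass is touched (contact force between any of the fingers, the arm and lens_glass above 1 N).
It fails at once if a bystander is knocked, moved or lifted (over 15 mm) (distance of any of watch, spare_watch, loupe, case_opener, dust_brush, dust_dome, calculator from where it was at the start of the episode above 0.015 m).
It also fails if it takes over 43 s, if anything falls off the work surface, if the arm or the gripper's body presses on something with over 40 N, if the wrist force passes 120 N, or if a joint passes its speed limit or range.

### The arm

A 6-joint arm with a two-finger parallel gripper is mounted at the origin on the work surface. World frame = base frame: x ahead of the robot, y to its left, z up, the work surface at z = 0. Lengths are in mm, angles in rad, forces in N, time in s.
With the tool pointing down it reaches from about 325 to 750 mm from the base axis. Payload 7.6 kg.
Tool frame: the origin (TCP) lies at the very end of the fingers, on their centre line; the grasp point (between the pads) lies 19 mm behind it; x points along the fingers, y is the direction in which the jaws open and shut, and the axes are right-handed (so a half turn about x gives the same grasp; the last joint's range is limited). The gripper opens to 85 mm and grips with 20 to 120 N. Pads are 22 mm wide; open, the fingers measure 114 mm over their backs; the gripper's body (76 mm by 85 mm) begins 54 mm behind the grasp point. The pads swing forward as they close: fully open they stand 13 mm farther back than shut.
Start: joints at [-1.254, 0.052, 1.401, -0, 1.689, -0.07], TCP at [198.07, -486.224, 231.323] pointing down, gripper open.
Joint ranges: [-2.9, 2.9], [-0.91, 2.17], [0.12, 2.37], [-1.06, 4.2], [0.26, 2.73], [-2.93, 2.93]. Speed limits (rad/s): [2.57, 2.57, 3.01, 3.14, 3.14, 3.14].

### API

Orientations are given as a rotation vector (axis times angle).
In Python, from bench import * gives the robot as it stands. The module is installed in compiled form; this text tells all that it offers.
- The arm moves only by the shell command python3 -m handwheel 'ROWS' [FORCE]. ROWS is JSON, a list of rows, each a list of 3 entries, a list of its own where there are three numbers: the shift along the tool's x, y, z normalised to -1 to 1, where 1 is 150 mm, then the turn, a rotation vector about the tool's x, y, z normalised to -1 to 1, where 1 is pi rad, then the closure, from -1 (fully open) to 1 (shut), so that 0 is half open. A call has 1 to 10 rows; each row shifts and turns the commanded pose from where the row before left it, along the tool's axes as they then stand; what a row does not reach is not made up. A row lasts 1/12 s, in which the tool goes at most 41.7 mm and 7.16 degrees, less where a joint would pass 70% of its speed; a pose out of reach is approached as far as the arm can. A call with a number of a shift or a turn outside -1 to 1 is refused whole. A call with a gripper value outside its range is refused whole. The fingers move at their own pace and stop on an object; FORCE is the grip in N (left out, the last holds). Time passes only in rows, so rows that do not move let the fingers close. It gives the time, the measured TCP pose, the force and the opening at its end, in the units of the state.
- read_state(): the state, without advancing time (a new reading comes with each control period).
- camera(name): name is "scene" or "top"; returns a dict with "color" (400x640x3 uint8, blue, green, red), "fx", "fy", "cx", "cy" (pixels), "R" (3x3) and "t" (3): a world point X has camera coordinates R X + t. Camera axes: x right, y down, z forward; pixel columns grow to the right and rows downward; lengths in mm; the calibration is good to about 2 mm. A picture is of the moment at which its call begins. There is no depth.
- job_done(): hands the job in, once; it reports no verdict.
Trained networks look in the newest picture that a camera, given by its name, has taken for a name from the list of things; names that differ only in an ending like _2 or _b are one class to them, and where a whole thing is asked for, a point or a joint stands for the part that bears it (a point fixed in the world has none). Each returns a list of dicts, best first, with "p" (0 to 1); they miss things now and then, are a little off and sometimes report something else, mostly with a low value. They report only what shows in the picture. A call takes as long as a camera call.
- cut_out(name, camera): "region" (400x640 bool, what is visible of it) and "rect" ([centre column, centre row, width, height] in pixels, round what is visible of it).
The state is a dict: "clock": time; "q": joint angles; "qd": joint speeds; "effort": joint torques, N m; "ee_pos": TCP position; "tcp_rot": TCP orientation; "contact_force": force on the tool from outside, world axes, zero at the start; "torque": the same for the moment, N m; "width": opening from 0.0 (shut) to 1.0 (fully open).
Only numpy, scipy, OpenCV 4.12 (cv2) and the standard library are available. Lean on these libraries where they do the work, as an engineer would, in place of code of your own. Each camera call takes 0.05 s, during which the arm holds its last target.

## Working session

There is one attempt and no reset: what is moved stays moved. The work goes in short steps, Python scripts to look and compute and a shell command to move; the robot and the scene stay as the last step left them, time stands still between calls to the robot, and variables do not carry over. Pictures are saved under pics/ and viewed, and the job is handed in when it is done.

```bash
mkdir -p pics; ls; python3 - <<'E'
from bench import *
import cv2
s=read_state()
for k in s: print(k,s[k])
for n in ("scene","top"):
    c=camera(n); cv2.imwrite(f"pics/{n}0.png",c["color"])
    print(n,c["fx"],c["fy"],c["cx"],c["cy"],c["R"],c["t"])
    for o in ("magnifier_stand","lens_arm","release_pawl","finger_tab_top","release_tab_top","lens_glass","watch","loupe","case_opener","spare_watch","dust_dome"):
        r=cut_out(o,n)
        print(o,[(round(x["p"],2),[round(float(v)) for v in x["rect"]]) for x in r[:3]])
E
```

```text
pics
clock 0.0
q [-1.25428880e+00  5.28360110e-02  1.40174430e+00  7.14886759e-06
  1.68858727e+00 -7.02704584e-02]
qd [ 0.00075748  0.00064449  0.00035004  0.00021641  0.0001035  -0.00049092]
effort [ 6.71101880e-04 -3.81670189e+01 -3.60187662e+01 -7.20326830e-05
  6.13824712e-03  1.40024031e-05]
ee_pos [ 197.97627848 -485.91394281  230.46293536]
tcp_rot [ 2.00992002  0.39525557 -2.01030176]
contact_force [-0.01426129  0.31058261  0.3650536 ]
torque [-0.0014688   0.00108406  0.01409498]
width 1.0038482755952254
scene 397.3578894913526 397.3578894913526 320.6546196249166 196.1001666475102 [[-0.01691266  0.99985309  0.00278658]
 [ 0.63244474  0.01285641 -0.77449878]
 [-0.77442082 -0.01133648 -0.63256927]] [ -31.95871694 -177.95989914 1639.47487939]
magnifier_stand [(0.79, [323, 240, 139, 77])]
lens_arm [(0.66, [309, 220, 100, 27])]
release_pawl [(0.73, [369, 209, 42, 7])]
finger_tab_top [(0.61, [310, 219, 101, 31])]
release_tab_top [(0.65, [369, 208, 39, 15])]
lens_glass [(0.79, [289, 219, 30, 18]), (0.36, [326, 242, 136, 76])]
watch [(0.76, [289, 268, 30, 27]), (0.21, [174, 252, 26, 
[... 207 characters left out ...]
24052535454325 197.2010344171083 [[ 0.00434868 -0.99998869 -0.00192771]
 [-0.98431165 -0.00394046 -0.17639457]
 [ 0.17638498  0.00266455 -0.98431765]] [  27.57381436  542.86473592 1327.90285323]
magnifier_stand [(0.63, [305, 177, 131, 81])]
lens_arm [(0.62, [322, 160, 94, 43])]
release_pawl [(0.57, [260, 184, 45, 23])]
finger_tab_top [(0.63, [262, 185, 44, 21]), (0.61, [322, 160, 101, 45])]
release_tab_top [(0.59, [259, 183, 46, 23])]
lens_glass [(0.63, [341, 158, 26, 30])]
watch []
loupe []
case_opener [(0.7, [278, 229, 35, 12]), (0.45, [323, 161, 98, 45]), (0.23, [164, 242, 48, 54])]
spare_watch [(0.59, [455, 187, 23, 27])]
dust_dome [(0.61, [286, 144, 20, 24]), (0.26, [320, 162, 99, 46])]
```

```bash
python3 - <<'E'
import cv2
a=cv2.imread("pics/scene0.png"); cv2.imwrite("pics/s1.png",cv2.resize(a[150:330,220:440],None,fx=3.6,fy=3.3,interpolation=cv2.INTER_CUBIC)[:600])
a=cv2.imread("pics/top0.png"); cv2.imwrite("pics/t1.png",cv2.resize(a[110:260,220:420],None,fx=4,fy=4,interpolation=cv2.INTER_CUBIC))
E
```

```text
(no output)
```

View pics/scene0.png

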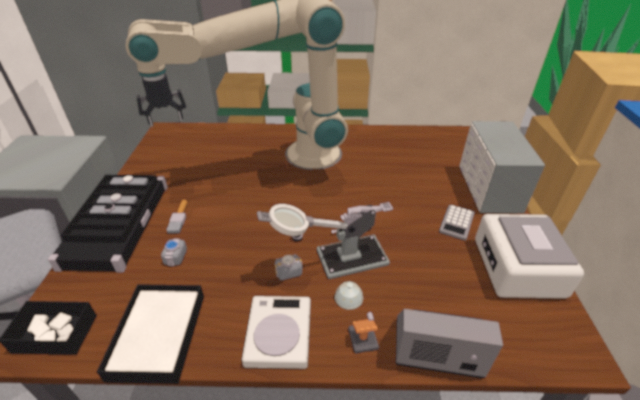

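View pics/top0.png

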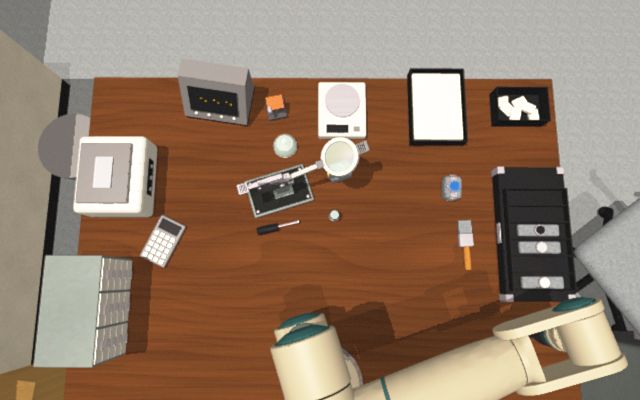

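View pics/s1.png

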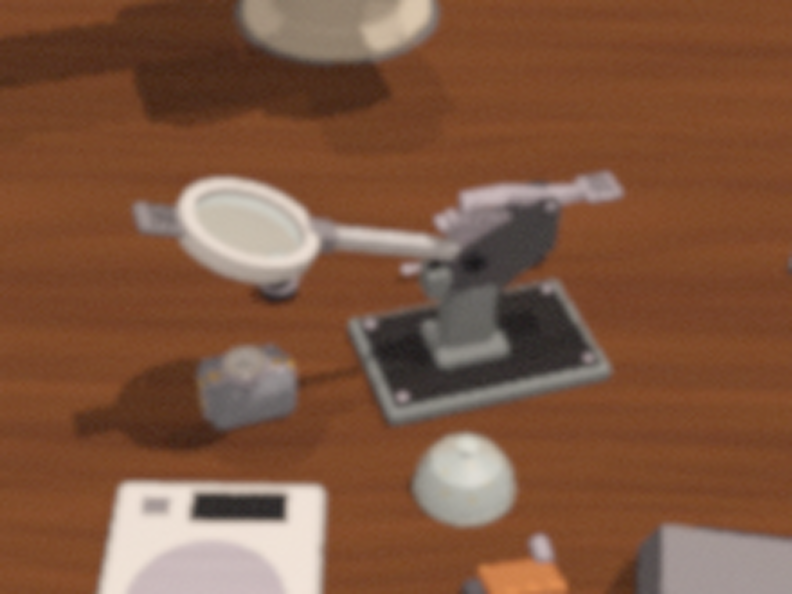

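View pics/t1.png

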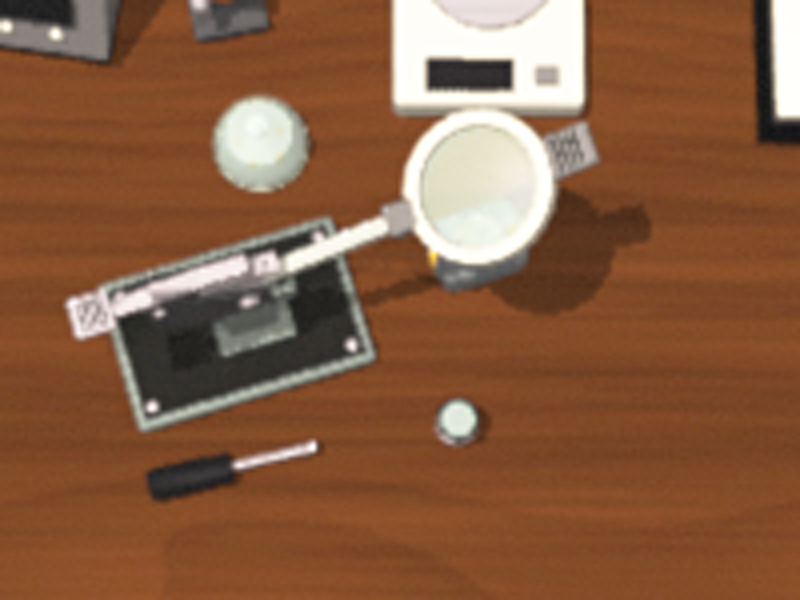

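The top view shows the release tab at about (242.5, 189) and the finger tab at (363, 147.5). In the scene view they are at about (387, 206) and (263, 216). I'll fit the stand pose and arm angle to these points and the plate corners.

```bash
cat > h.py <<'E'
import numpy as np
from bench import *
from scipy.optimize import least_squares
from scipy.spatial.transform import Rotation as Ro
def proj(c,X):
    p=np.asarray(c["R"])@np.asarray(X)+c["t"]; return np.array([c["fx"]*p[0]/p[2]+c["cx"],c["fy"]*p[1]/p[2]+c["cy"]])
def tri(obs):
    return least_squares(lambda X:np.concatenate([proj(c,X)-uv for c,uv in obs]),[500,0,150]).x
E
python3 - <<'E'
from h import *
T=camera("top");S=camera("scene")
t=lambda x,y:np.array([220+x/4,110+y/4]); s=lambda x,y:np.array([220+x/3.6,150+y/3.3])
rt=tri([(T,t(90,315)),(S,s(602,186))]); ft=tri([(T,t(573,150)),(S,s(155,217))])
lc=tri([(T,t(479,188)),(S,s(248,229))])
print("tri rel",rt,"fing",ft,"lens",lc)
obs=[(T,t(330,219),(80,60,16)),(T,t(375,355),(80,-60,16)),(T,t(143,430),(-110,-60,16)),(T,t(100,289),(-110,60,16)),
(S,s(350,322),(80,-60,16)),(S,s(392,414),(80,60,16)),(S,s(609,370),(-110,60,16)),(S,s(556,284),(-110,-60,16))]
def pts(p):
    x,y,yaw,a=p; R=Ro.from_euler('z',yaw).as_matrix()
    W=lambda q:R@np.array(q,float)+[x,y,0]
    e=.8-a; ca,sa=np.cos(e),np.sin(e)
    arm=lambda r,h:W([r*ca-h*sa,0,135+r*sa+h*ca])
    return W,arm
def res(p):
    W,arm=pts(p); out=[proj(c,W(q))-uv for c,uv,q in obs]
    out+=[proj(T,arm(252,4))-t(573,150),proj(S,arm(252,4))-s(155,217),proj(T,arm(185,9))-t(479,188),proj(S,arm(185,9))-s(248,229),
     proj(T,W([-105,0,183]))-t(90,315),proj(S,W([-105,0,183]))-s(602,186)]
    return np.concatenate(out)
r=least_squares(res,[550,50,-.3+0,.3]); print(r.x, np.round(r.fun.reshape(-1,2),1))
W,arm=pts(r.x); print("rel",W([-105,0,183]),"fing",arm(252,4),"lens",arm(185,0),"pivot",W([-60,0,181]))
print("down fing",pts([*r.x[:3],.8])[1](252,4))
for o in ("loupe","watch","dust_dome","case_opener"):
  for c,n in ((T,"top"),(S,"scene")):
    for d in cut_out(o,n)[:2]:
      u=d["rect"][:2]; z=0 if o=="case_opener" else 25
      ray=np.linalg.solve(c["R"],np.array([(u[0]-c["cx"])/c["fx"],(u[1]-c["cy"])/c["fy"],1])); C=-np.linalg.solve(c["R"],c["t"])
      print(o,n,round(d["p"],2),np.round(C+ray*(z-C[2])/ray[2]))
E
```

```text
tri rel [542.00314954 224.08784498 179.57199694] fing [ 644.53225646 -102.4489393   231.30654711] lens [625.92539265 -40.98226955 202.98393407]
[ 5.74837998e+02  1.21906045e+02 -1.26698968e+00  4.42041543e-01] [[ 0.1 -1.4]
 [ 0.2  0.7]
 [-1.1  0. ]
 [-0.9 -1.4]
 [-1.  -1.4]
 [-1.   0.6]
 [ 0.8 -0.5]
 [-0.2 -2.2]
 [-0.5  0.3]
 [ 0.2  1.4]
 [-0.5 -0.4]
 [-0.2 -1.6]
 [ 0.  -0.8]
 [-1.1 -0.6]]
rel [543.4267561  222.09753105 183.        ] fing [ 645.02725434 -101.9744932   227.03788852] lens [626.67360847 -43.43242625 199.81712292] pivot [556.88871711 179.15832279 181.        ]
down fing [ 650.22498007 -118.55352114  139.        ]
loupe top 0.63 [484. -36.  25.]
watch scene 0.57 [636. -49.  25.]
watch scene 0.26 [429.   6.  25.]
dust_dome top 0.9 [703. 123.  25.]
dust_dome scene 0.75 [733. 119.  25.]
case_opener top 0.63 [595. 200.   0.]
case_opener top 0.46 [448. 138.   0.]
```

```bash
cat >> h.py <<'E'
def to(target,ydir=None):
    s=read_state(); R=Ro.from_rotvec(s["tcp_rot"]); M=R.as_matrix()
    d=M.T@(np.array(target)-s["ee_pos"])
    print("t",round(s["clock"],2),"pos",np.round(s["ee_pos"],1),"F",np.round(s["contact_force"],1),"w",round(s["width"],2),"q",np.round(s["q"],2))
    print("axes x,y,z:",np.round(M.T,3).tolist()); print("delta tool mm",np.round(d,1),"norm units",np.round(d/150,3))
E
python3 - <<'E'
from h import *
to((198,-486,310)); to((543,222,310))
E
```

```text
t 1.7 pos [ 198.1 -486.2  231.3] F [0.2 0.4 0.2] w 1.0 q [-1.25  0.05  1.4  -0.    1.69 -0.07]
axes x,y,z: [[0.0, -0.0, -1.0], [0.377, -0.926, 0.0], [-0.926, -0.377, 0.0]]
delta tool mm [-78.7  -0.2  -0. ] norm units [-0.524 -0.002 -0.   ]
t 1.7 pos [ 198.1 -486.2  231.3] F [0.2 0.4 0.2] w 1.0 q [-1.25  0.05  1.4  -0.    1.69 -0.07]
axes x,y,z: [[0.0, -0.0, -1.0], [0.377, -0.926, 0.0], [-0.926, -0.377, 0.0]]
delta tool mm [ -78.7 -525.8 -586.6] norm units [-0.525 -3.505 -3.911]
```

```bash
python3 -m handwheel '[[[-0.15,0,0],[0,0,0],1],[[-0.15,0,0],[0,0,0],1],[[-0.15,0,0],[0,0,0],1],[[-0.08,0.02,-0.24],[-0.022,0,0],1],[[0,0.02,-0.24],[-0.022,0,0],1],[[0,0.02,-0.24],[-0.022,0,0],1],[[0,0.02,-0.24],[-0.022,0,0],1],[[0,0.02,-0.24],[-0.022,0,0],1],[[0,0.02,-0.24],[-0.022,0,0],1],[[0,0.02,-0.24],[-0.022,0,0],1]]' 40; python3 - <<'E'
from h import *
to((543,222,310))
E
```

```text
clock: 2.53
ee_pos: [417.9, -362.6, 310.6]
tcp_rot: [1.701, 0.795, -1.701]
contact_force: [0.3, -0.8, 1.1]
width: 0.001
t 2.53 pos [ 417.9 -362.6  310.6] F [ 0.3 -0.8  1.1] w 0.0 q [-0.78  0.13  1.16 -0.    1.85 -0.08]
axes x,y,z: [[-0.0, 0.0, -1.0], [0.767, -0.642, -0.0], [-0.642, -0.767, 0.0]]
delta tool mm [   0.6 -279.3 -528.6] norm units [ 0.004 -1.862 -3.524]
```

```bash
python3 -m handwheel '[[[0,0.015,-0.26],[-0.021,0,0],1],[[0,0.015,-0.26],[-0.021,0,0],1],[[0,0.015,-0.26],[-0.021,0,0],1],[[0,0.015,-0.26],[-0.021,0,0],1],[[0,0.015,-0.26],[-0.021,0,0],1],[[0,0.015,-0.26],[-0.021,0,0],1],[[0,0.015,-0.26],[-0.021,0,0],1],[[0,0.015,-0.26],[-0.021,0,0],1],[[0,0.015,-0.26],[-0.021,0,0],1],[[0,0.015,-0.26],[-0.021,0,0],1]]' ; python3 - <<'E'
from h import *
to((543,222,250))
E
```

```text
clock: 3.37
ee_pos: [587.6, -18.2, 310.5]
tcp_rot: [1.236, 1.191, -1.237]
contact_force: [-0.2, -0.1, 0.0]
width: -0.006
t 3.37 pos [587.6 -18.2 310.5] F [-0.2 -0.1  0. ] w -0.01 q [-0.09  0.23  1.05 -0.    1.86 -0.06]
axes x,y,z: [[-0.0, -0.0, -1.0], [0.999, -0.037, -0.0], [-0.037, -0.999, 0.0]]
delta tool mm [  60.5  -53.5 -238.4] norm units [ 0.403 -0.356 -1.589]
```

```bash
python3 -m handwheel '[[[0,-0.051,-0.227],[0,0,0],1],[[0,-0.051,-0.227],[0,0,0],1],[[0,-0.051,-0.227],[0,0,0],1],[[0,-0.051,-0.227],[0,0,0],1],[[0,-0.051,-0.227],[0,0,0],1],[[0,-0.051,-0.227],[0,0,0],1],[[0,-0.051,-0.227],[0,0,0],1],[[0.1,0,0],[-0.036,0,0],1],[[0.1,0,0],[-0.036,0,0],1],[[0.1,0,0],[-0.036,0,0],1]]' ; python3 - <<'E'
from h import *
import cv2
to((543,222,200))
for n,(x,y,w,h) in (("top",(200,110,200,150)),("scene",(280,130,200,150))):
    c=camera(n); cv2.imwrite(f"pics/{n}2.png",cv2.resize(c["color"][y:y+h,x:x+w],None,fx=4,fy=4,interpolation=cv2.INTER_CUBIC))
E
```

```text
clock: 4.2
ee_pos: [543.1, 221.1, 265.2]
tcp_rot: [0.981, 1.338, -0.981]
contact_force: [1.0, 1.0, -0.8]
width: 0.0
t 4.2 pos [543.1 221.1 265.2] F [ 1.   1.  -0.8] w 0.0 q [ 0.32  0.22  1.15 -0.    1.77  0.02]
axes x,y,z: [[0.0, -0.0, -1.0], [0.954, 0.301, 0.0], [0.301, -0.954, 0.0]]
delta tool mm [65.2  0.1 -0.9] norm units [ 0.435  0.001 -0.006]
```

View pics/scene2.png

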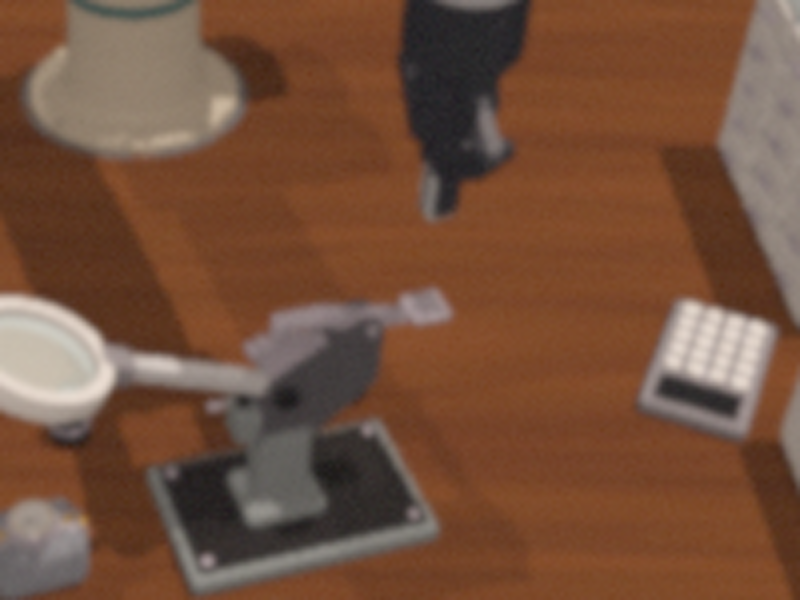

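View pics/top2.png

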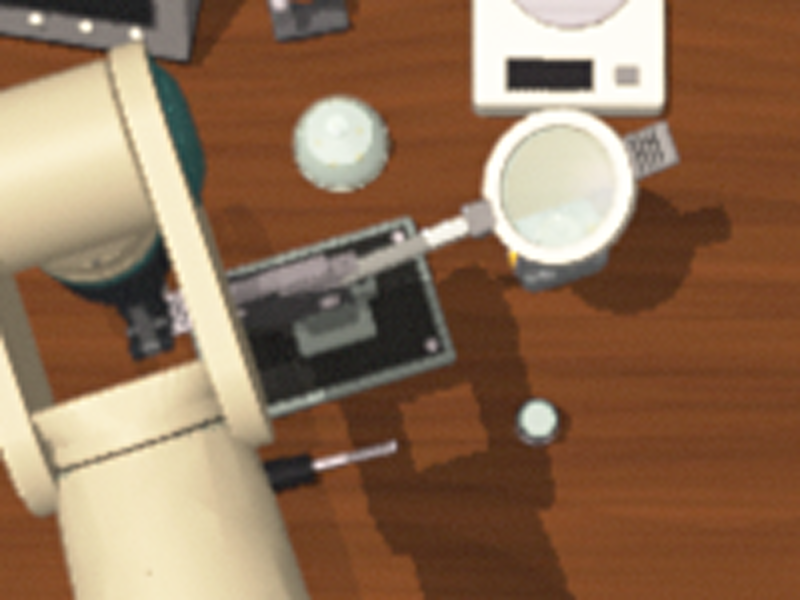

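The closed fingertip shows at about scene (389.5, 183.5), just above the tab at about (386, 206). I'll check this against the projected TCP.

```bash
python3 - <<'E'
from h import *
for n in ("scene","top"):
    c=camera(n); print(n,proj(c,(543.1,221.1,265.2)),proj(c,(543.4,222.1,183)),proj(c,(543.4,222.1,200)))
E
```

```text
scene [389.11361748 182.06688258] [386.17032603 205.78974777] [386.83418721 201.08389433]
top [237.94502243 181.7367785 ] [242.53625069 187.95847983] [241.56018652 186.71613487]
```

```bash
python3 -m handwheel '[[[0.15,0,-0.01],[0,0,0],1],[[0.15,0,-0.01],[0,0,0],1],[[0.1,0,-0.005],[0,0,0],1],[[0.02,0,0],[0,0,0],1],[[0.02,0,0],[0,0,0],1],[[0.02,0,0],[0,0,0],1],[[0.01,0,0],[0,0,0],1],[[0,0,0],[0,0,0],1]]' ; python3 - <<'E'
from h import *
import cv2
to((543,222,170))
for n,(x,y,w,h) in (("scene",(280,130,200,150)),):
    c=camera(n); cv2.imwrite(f"pics/{n}3.png",cv2.resize(c["color"][y:y+h,x:x+w],None,fx=4,fy=4,interpolation=cv2.INTER_CUBIC))
E
```

```text
clock: 5.07
ee_pos: [542.6, 223.8, 196.2]
tcp_rot: [0.988, 1.335, -0.986]
contact_force: [-0.1, 0.0, 0.1]
width: 0.0
t 5.07 pos [542.6 223.8 196.2] F [-0.1  0.   0.1] w 0.0 q [ 0.33  0.24  1.27 -0.    1.64  0.03]
axes x,y,z: [[0.001, 0.0, -1.0], [0.956, 0.294, 0.002], [0.294, -0.956, 0.0]]
delta tool mm [26.2 -0.2  1.9] norm units [ 0.175 -0.001  0.012]
```

View pics/scene3.png

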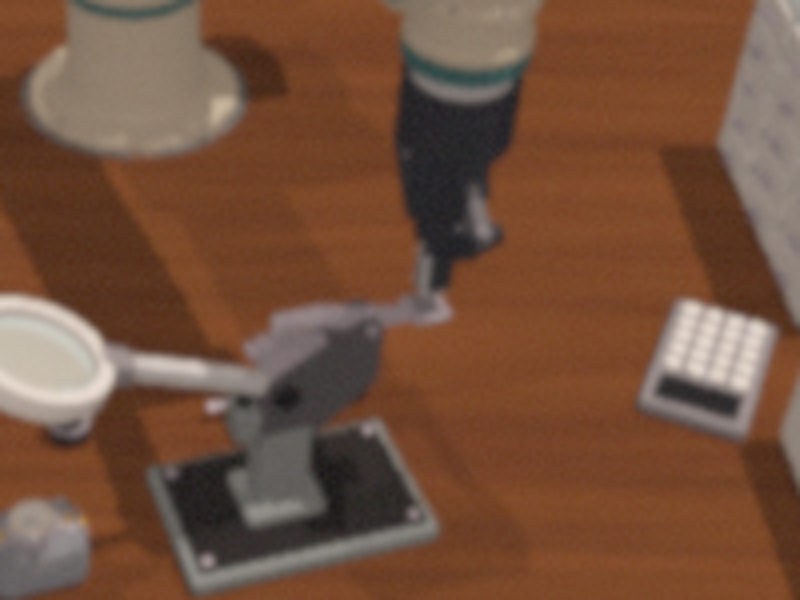

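The tip is right above the pad at about crop (432, 308), with no contact yet. I'll press slowly.

```bash
python3 -m handwheel '[[[0.03,0,0],[0,0,0],1],[[0.02,0,0],[0,0,0],1],[[0.02,0,0],[0,0,0],1],[[0.02,0,0],[0,0,0],1],[[0.01,0,0],[0,0,0],1]]' ;python3 -m handwheel '[[[0.02,0,0],[0,0,0],1],[[0.02,0,0],[0,0,0],1]]';python3 -m handwheel '[[[0.02,0,0],[0,0,0],1]]'
```

```text
clock: 5.53
ee_pos: [542.3, 223.9, 181.2]
tcp_rot: [0.987, 1.335, -0.985]
contact_force: [-4.8, -1.7, 9.4]
width: 0.001
clock: 5.7
ee_pos: [542.8, 224.3, 175.9]
tcp_rot: [0.988, 1.334, -0.984]
contact_force: [0.5, 0.3, 3.4]
width: 0.002
clock: 5.78
ee_pos: [542.6, 223.9, 172.0]
tcp_rot: [0.987, 1.335, -0.985]
contact_force: [0.9, -0.2, 0.9]
width: -0.002
```

```bash
python3 -m handwheel '[[[0.02,0,0],[0,0,0],1],[[0.01,0,0],[0,0,0],1]]';python3 -m handwheel '[[[0.02,0,0],[0,0,0],1]]'; python3 - <<'E'
from h import *
import cv2
for n,(x,y,w,h) in (("scene",(280,130,200,150)),):
    c=camera(n); cv2.imwrite(f"pics/{n}4.png",cv2.resize(c["color"][y:y+h,x:x+w],None,fx=4,fy=4,interpolation=cv2.INTER_CUBIC))
E
```

```text
clock: 5.95
ee_pos: [542.7, 223.7, 167.8]
tcp_rot: [0.987, 1.334, -0.985]
contact_force: [-2.9, -2.2, 12.0]
width: -0.001
clock: 6.03
ee_pos: [543.1, 223.8, 167.3]
tcp_rot: [0.989, 1.333, -0.984]
contact_force: [-9.9, -3.5, 31.6]
width: -0.001
```

View pics/scene4.png

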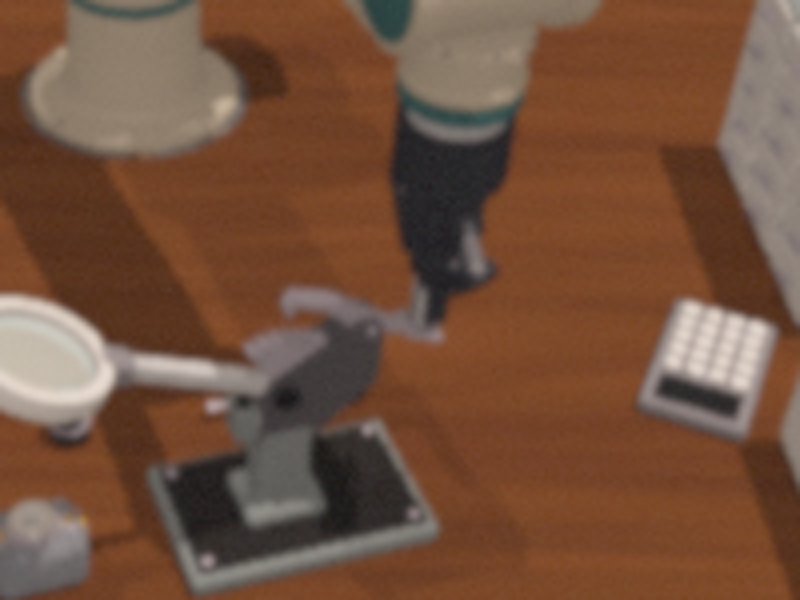

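The pawl nose has lifted clear (crop 300,297) and the tab is on its stop. Now I'll retract straight up and travel to the finger tab.

```bash
python3 -m handwheel '[[[-0.03,0,0],[0,0,0],1],[[-0.1,0,0],[0,0,0],1],[[-0.26,0,0],[0,0,0],1],[[-0.26,0,0],[0,0,0],1],[[-0.26,0,0],[0,0,0],1]]'; python3 - <<'E'
from h import *
import cv2
to((647,-105,290))
for n,(x,y,w,h) in (("scene",(280,130,200,150)),):
    c=camera(n); cv2.imwrite(f"pics/{n}5.png",cv2.resize(c["color"][y:y+h,x:x+w],None,fx=4,fy=4,interpolation=cv2.INTER_CUBIC))
E
```

```text
clock: 6.5
ee_pos: [541.7, 223.6, 300.7]
tcp_rot: [0.985, 1.337, -0.988]
contact_force: [1.1, -0.3, 0.4]
width: 0.0
t 6.5 pos [541.7 223.6 300.7] F [ 1.1 -0.3  0.4] w 0.0 q [ 0.33  0.23  1.07 -0.    1.84  0.03]
axes x,y,z: [[-0.002, -0.001, -1.0], [0.956, 0.294, -0.003], [0.294, -0.956, 0.0]]
delta tool mm [ 10.7   4.  345. ] norm units [0.072 0.026 2.3  ]
```

View pics/scene5.png

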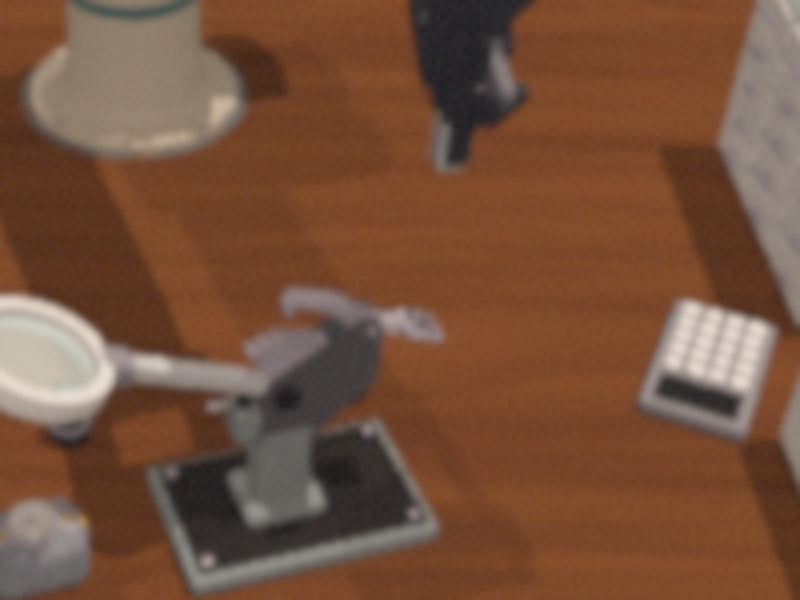

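The pawl stays free. Now I'll move along the arm at z≈300.

```bash
python3 -m handwheel '[[[0,0.003,0.25],[0,0,0],1],[[0,0.003,0.255],[0,0,0],1],[[0,0.003,0.255],[0,0,0],1],[[0,0.003,0.255],[0,0,0],1],[[0,0.003,0.255],[0,0,0],1],[[0,0.003,0.255],[0,0,0],1],[[0,0.003,0.255],[0,0,0],1],[[0,0.003,0.255],[0,0,0],1],[[0,0.003,0.255],[0,0,0],1],[[0.1,0,0],[0,0,0],1]]'; python3 - <<'E'
from h import *
import cv2
to((646,-105,240))
for n,(x,y,w,h) in (("scene",(200,130,200,150)),("top",(250,80,200,150))):
    c=camera(n); print(proj(c,read_state()["ee_pos"])); cv2.imwrite(f"pics/{n}6.png",cv2.resize(c["color"][y:y+h,x:x+w],None,fx=4,fy=4,interpolation=cv2.INTER_CUBIC))
E
```

```text
clock: 7.38
ee_pos: [648.4, -110.2, 285.5]
tcp_rot: [0.99, 1.33, -0.992]
contact_force: [-0.3, 0.3, 0.1]
width: 0.001
t 7.38 pos [ 648.4 -110.2  285.5] F [-0.3  0.3  0.1] w 0.0 q [-0.22  0.44  0.84 -0.    1.86 -0.52]
axes x,y,z: [[0.002, -0.003, -1.0], [0.958, 0.288, 0.001], [0.288, -0.958, 0.003]]
delta tool mm [45.5 -0.8 -5.8] norm units [ 0.303 -0.006 -0.039]
[259.07695819 201.42573544]
[366.03347407 141.19956514]
```

View pics/scene6.png

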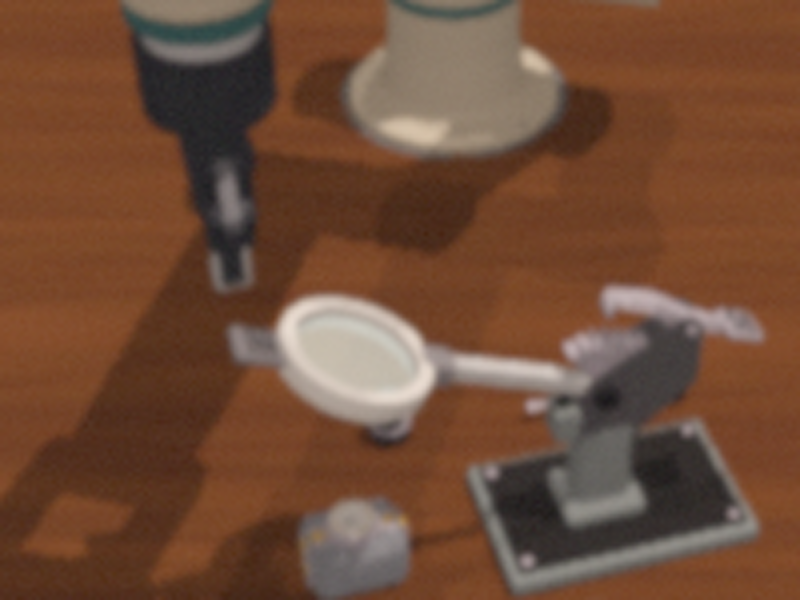

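View pics/top6.png

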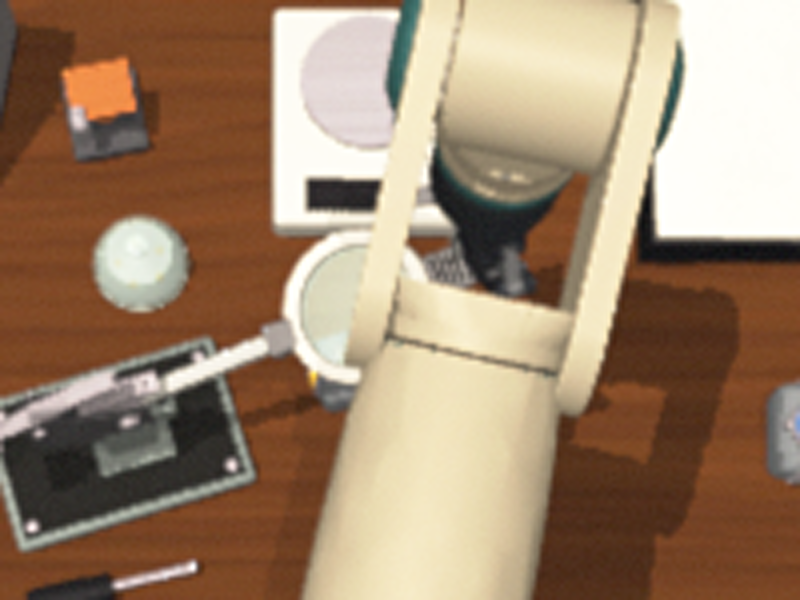

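The tip is over the tab, offset about 5.5 mm outward. In the scene view the tip is at crop (235, 285) and the tab at (255, 345). Next I'll centre it to about +3 mm and lower it to just above contact.

```bash
python3 -m handwheel '[[[0.15,-0.005,-0.02],[0,0,0],1],[[0.12,0,-0.018],[0,0,0],1],[[0.03,0,0],[0,0,0],1],[[0,0,0],[0,0,0],1]]'; python3 - <<'E'
from h import *
import cv2
to((645.8,-104.8,235))
for n,(x,y,w,h) in (("scene",(200,130,200,150)),):
    c=camera(n); cv2.imwrite(f"pics/{n}7.png",cv2.resize(c["color"][y:y+h,x:x+w],None,fx=4,fy=4,interpolation=cv2.INTER_CUBIC))
E
```

```text
clock: 7.82
ee_pos: [644.1, -96.7, 238.7]
tcp_rot: [0.984, 1.34, -0.987]
contact_force: [0.4, 0.2, -0.7]
width: 0.002
t 7.82 pos [644.1 -96.7 238.7] F [ 0.4  0.2 -0.7] w 0.0 q [-0.21  0.42  0.96  0.    1.77 -0.51]
axes x,y,z: [[-0.004, 0.001, -1.0], [0.955, 0.296, -0.003], [0.296, -0.955, -0.002]]
delta tool mm [ 3.7 -0.8  8.2] norm units [ 0.024 -0.005  0.055]
```

View pics/scene7.png

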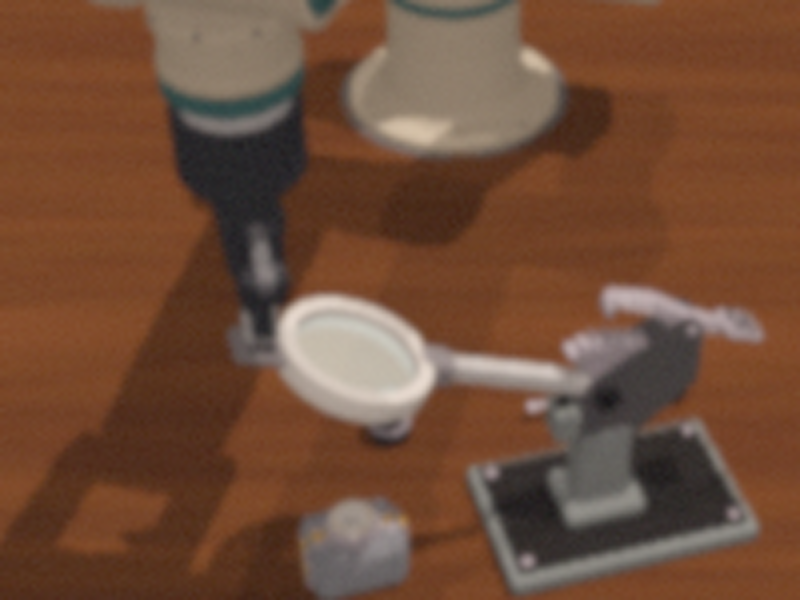

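The earlier reading had lagged, so the tip now sits about 8 mm too close to the ring. I'll move it outward first and then lower it gently.

```bash
python3 -m handwheel '[[[-0.01,-0.005,0.06],[0,0,0],1],[[0,0,0],[0,0,0],1],[[0.02,0,0],[0,0,0],1],[[0.02,0,0],[0,0,0],1],[[0,0,0],[0,0,0],1]]'; python3 - <<'E'
from h import *
import cv2
to((645.8,-104.8,235))
for n,(x,y,w,h) in (("scene",(200,130,200,150)),):
    c=camera(n); cv2.imwrite(f"pics/{n}8.png",cv2.resize(c["color"][y:y+h,x:x+w],None,fx=4,fy=4,interpolation=cv2.INTER_CUBIC))
E
```

```text
clock: 8.28
ee_pos: [646.8, -107.0, 235.7]
tcp_rot: [0.986, 1.335, -0.986]
contact_force: [0.5, -0.1, 0.5]
width: -0.001
t 8.28 pos [ 646.8 -107.   235.7] F [ 0.5 -0.1  0.5] w -0.0 q [-0.22  0.43  0.95 -0.    1.76 -0.52]
axes x,y,z: [[0.0, -0.0, -1.0], [0.956, 0.294, 0.0], [0.294, -0.956, 0.0]]
delta tool mm [ 0.7 -0.3 -2.4] norm units [ 0.004 -0.002 -0.016]
```

View pics/scene8.png

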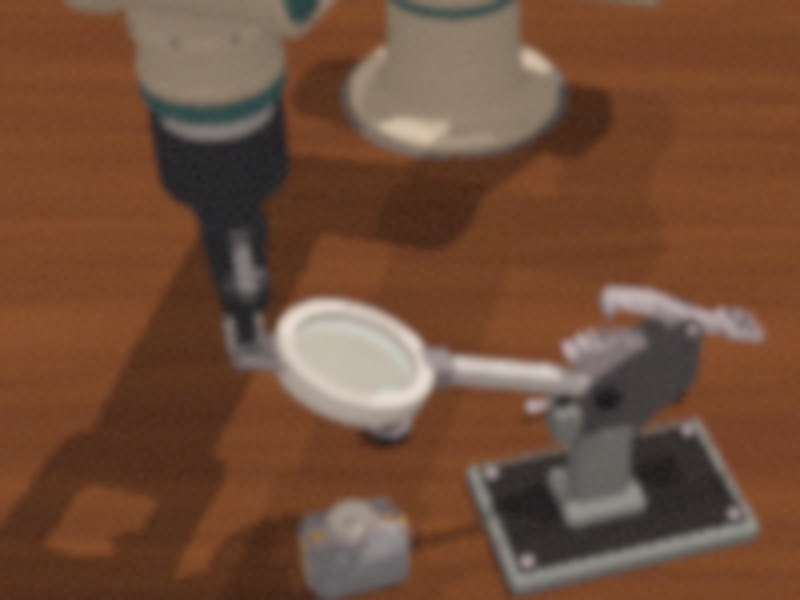

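The tip is on the tab and the ring has already moved down slightly. Now I'll push slowly along the arc.

```bash
python3 -m handwheel '[[[0.03,0,0.005],[0,0,0],1],[[0.03,0,0.01],[0,0,0],1],[[0.03,0,0.01],[0,0,0],1],[[0.03,0,0.01],[0,0,0],1],[[0.03,0,0.008],[0,0,0],1],[[0.03,0,0.008],[0,0,0],1]]'; python3 -m handwheel '[[[0.03,0,0.007],[0,0,0],1],[[0.03,0,0.007],[0,0,0],1],[[0.03,0,0.006],[0,0,0],1],[[0,0,0],[0,0,0],1]]'; python3 - <<'E'
from h import *
import cv2
to((650.5,-119.5,139))
for n,(x,y,w,h) in (("scene",(200,130,200,150)),):
    c=camera(n); cv2.imwrite(f"pics/{n}9.png",cv2.resize(c["color"][y:y+h,x:x+w],None,fx=4,fy=4,interpolation=cv2.INTER_CUBIC))
E
```

```text
clock: 8.83
ee_pos: [649.0, -114.4, 208.2]
tcp_rot: [0.986, 1.336, -0.987]
contact_force: [0.4, 0.0, 1.8]
width: 0.0
clock: 9.17
ee_pos: [649.5, -117.1, 193.7]
tcp_rot: [0.986, 1.338, -0.987]
contact_force: [-0.5, 0.3, 0.5]
width: 0.002
t 9.17 pos [ 649.5 -117.1  193.7] F [-0.5  0.3  0.5] w 0.0 q [-0.23  0.45  1.   -0.    1.69 -0.53]
axes x,y,z: [[-0.002, 0.001, -1.0], [0.956, 0.294, -0.002], [0.294, -0.956, -0.001]]
delta tool mm [54.7  0.4  2.7] norm units [0.365 0.003 0.018]
```

View pics/scene9.png

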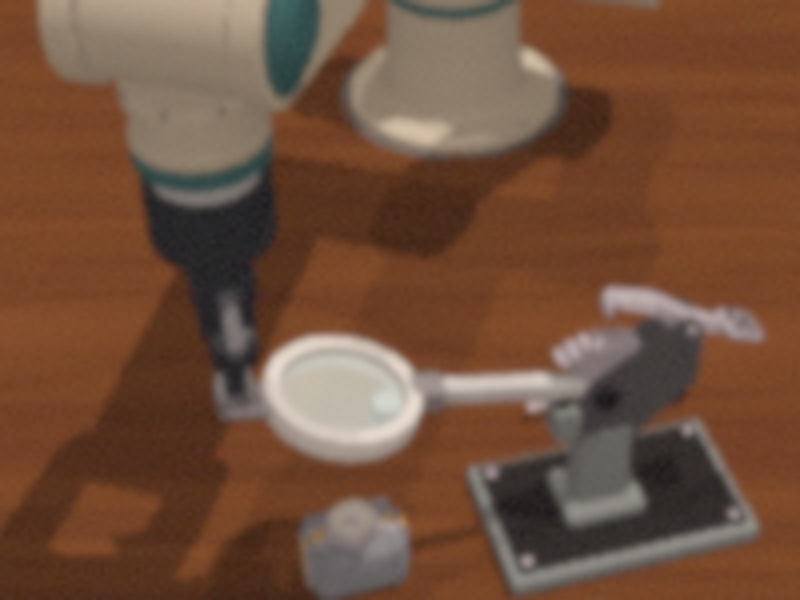

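```bash
python3 -m handwheel '[[[0.03,0,0.006],[0,0,0],1],[[0.03,0,0.006],[0,0,0],1],[[0.03,0,0.005],[0,0,0],1],[[0.03,0,0.004],[0,0,0],1],[[0.03,0,0.004],[0,0,0],1],[[0.03,0,0.003],[0,0,0],1],[[0.03,0,0.002],[0,0,0],1],[[0.03,0,0.001],[0,0,0],1],[[0.03,0,0],[0,0,0],1],[[0,0,0],[0,0,0],1]]';  python3 -m handwheel '[[[0.03,0,0],[0,0,0],1],[[0.02,0,0],[0,0,0],1]]';python3 -m handwheel '[[[0.02,0,0],[0,0,0],1],[[0,0,0],[0,0,0],1]]';  python3 - <<'E'
from h import *
import cv2
to((650.5,-119.5,139))
for n,(x,y,w,h) in (("scene",(200,130,200,150)),):
    c=camera(n); cv2.imwrite(f"pics/{n}10.png",cv2.resize(c["color"][y:y+h,x:x+w],None,fx=4,fy=4,interpolation=cv2.INTER_CUBIC))
E
```

```text
clock: 10.05
ee_pos: [650.8, -121.3, 153.2]
tcp_rot: [0.986, 1.338, -0.987]
contact_force: [-1.0, -0.5, -0.3]
width: 0.001
clock: 10.22
ee_pos: [651.3, -121.5, 147.0]
tcp_rot: [0.986, 1.336, -0.986]
contact_force: [0.7, -1.4, 1.6]
width: -0.004
clock: 10.38
ee_pos: [651.0, -121.4, 143.4]
tcp_rot: [0.986, 1.337, -0.987]
contact_force: [-0.5, 0.0, 0.6]
width: -0.001
t 10.38 pos [ 651.  -121.4  143.4] F [-0.5  0.   0.6] w -0.0 q [-0.24  0.48  1.07  0.    1.59 -0.54]
axes x,y,z: [[-0.001, 0.0, -1.0], [0.956, 0.294, -0.001], [0.294, -0.956, -0.001]]
delta tool mm [ 4.4  0.1 -2. ] norm units [ 0.029  0.    -0.013]
```

View pics/scene10.png

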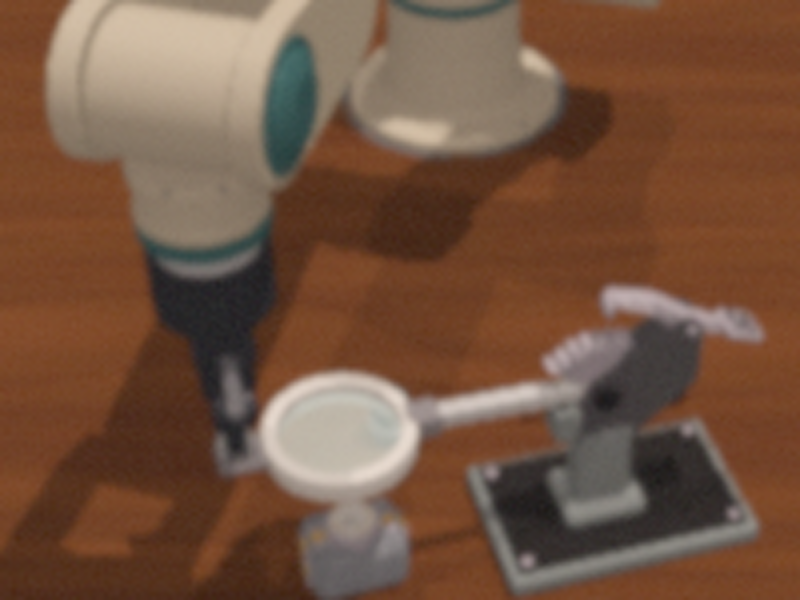

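```bash
python3 -m handwheel '[[[0.02,0,0],[0,0,0],1],[[0.01,0,0],[0,0,0],1]]';python3 -m handwheel '[[[0.01,0,0],[0,0,0],1]]';python3 -m handwheel '[[[0.01,0,0],[0,0,0],1]]'
```

```text
clock: 10.6
ee_pos: [651.4, -121.4, 139.7]
tcp_rot: [0.986, 1.336, -0.986]
contact_force: [0.9, -0.3, 2.0]
width: 0.004
clock: 10.68
ee_pos: [651.5, -121.4, 139.0]
tcp_rot: [0.986, 1.335, -0.986]
contact_force: [-3.6, 0.3, 8.8]
width: -0.002
clock: 10.77
ee_pos: [651.5, -121.4, 138.9]
tcp_rot: [0.987, 1.334, -0.985]
contact_force: [-7.1, 1.7, 16.3]
width: 0.0
```

```bash
python3 -m handwheel '[[[0.01,0,0],[0,0,0],1]]'; python3 -m handwheel '[[[0,0,0],[0,0,0],1]]'
```

```text
clock: 10.85
ee_pos: [651.6, -121.4, 138.8]
tcp_rot: [0.987, 1.334, -0.985]
contact_force: [-10.4, 2.9, 21.5]
width: -0.0
clock: 10.93
ee_pos: [651.5, -121.4, 138.9]
tcp_rot: [0.987, 1.333, -0.985]
contact_force: [-7.9, 1.7, 15.1]
width: -0.0
```

The tip stopped hard at z = 138.9, where the model puts the level stop at 139. I'll hold briefly, then retract straight up and look.

```bash
python3 -m handwheel '[[[0,0,0],[0,0,0],1],[[0,0,0],[0,0,0],1],[[-0.03,0,0],[0,0,0],1],[[-0.06,0,0.02],[0,0,0],1],[[-0.2,0,0.05],[0,0,0],1],[[-0.25,0,0],[0,0,0],1],[[-0.25,0,0],[0,0,0],1],[[-0.2,0,0],[0,0,0],1],[[0,0,0],[0,0,0],1],[[0,0,0],[0,0,0],1]]';  python3 - <<'E'
from h import *
import cv2
to((650.5,-119.5,139))
for n,(x,y,w,h) in (("scene",(200,130,200,150)),("top",(200,80,200,150))):
    c=camera(n); cv2.imwrite(f"pics/{n}11.png",cv2.resize(c["color"][y:y+h,x:x+w],None,fx=4,fy=4,interpolation=cv2.INTER_CUBIC))
    cv2.imwrite(f"pics/{n}_full.png",c["color"])
a=-1.267
for n in("scene","top"):
    c=camera(n)
    for e in (0,.04,.1):
        r=252*np.cos(e)-4*np.sin(e);z=135+252*np.sin(e)+4*np.cos(e)
        u=proj(c,(574.8+r*np.cos(a),121.9+r*np.sin(a),z)); print(n,e,u, (u-((200,130) if n=="scene" else (200,80)))*4)
E
```

```text
clock: 11.77
ee_pos: [655.0, -131.8, 286.5]
tcp_rot: [0.987, 1.331, -0.984]
contact_force: [0.3, 0.7, -1.3]
width: -0.002
t 11.77 pos [ 655.  -131.8  286.5] F [ 0.3  0.7 -1.3] w -0.0 q [-0.25  0.47  0.8   0.    1.87 -0.55]
axes x,y,z: [[0.005, -0.001, -1.0], [0.956, 0.294, 0.004], [0.294, -0.956, 0.003]]
delta tool mm [147.5  -1.3 -13.5] norm units [ 0.983 -0.009 -0.09 ]
scene 0 [259.64824272 243.0792698 ] [238.59297089 452.31707919]
scene 0.04 [259.42299048 240.36603323] [237.69196193 441.46413292]
scene 0.1 [259.36974742 236.18936712] [237.47898966 424.75746848]
top 0 [365.28895103 154.78616193] [661.15580413 299.1446477 ]
top 0.04 [365.55937342 153.87118552] [662.23749367 295.48474207]
top 0.1 [365.71532087 152.5536358 ] [662.86128347 290.21454321]
```

View pics/scene11.png

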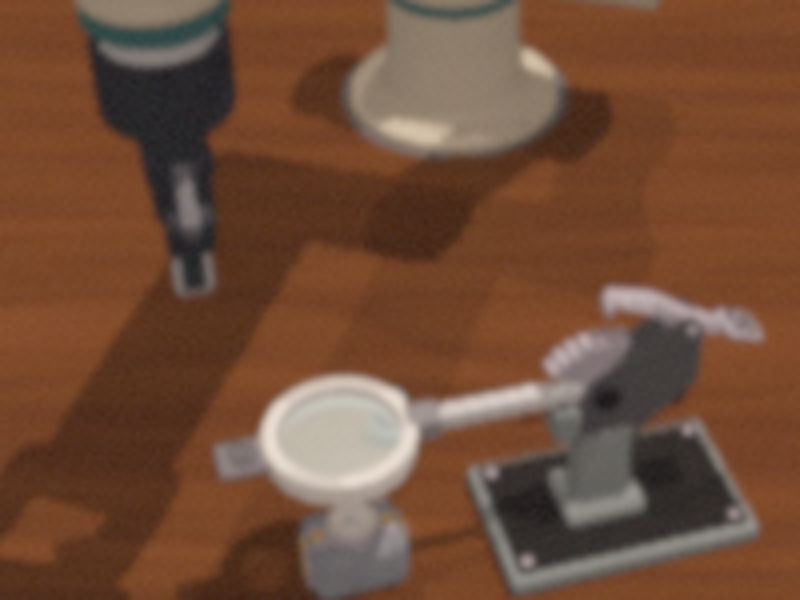

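View pics/top_full.png

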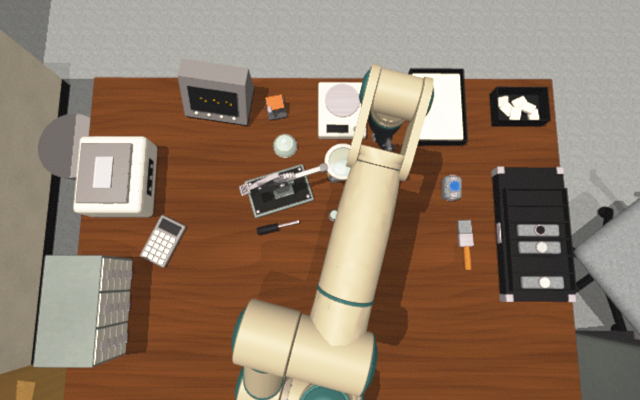

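The finger tab is at crop row ~459. The model gives ~452 for level and ~441 for 0.04 rad above it, so the arm is on its stop. The pawl nose is still raised and the watch and bystanders have not moved. I'll hand in the job.

```bash
python3 - <<'E'
from bench import *
print(job_done())
s=read_state(); print(s["clock"],s["contact_force"],s["ee_pos"])
E
```

```text
the job is handed in; nothing more can be done
None
the job is handed in; nothing more can be done
```

The lens arm is down on its stop, the pawl is still free, and the job was handed in at about 12 s of the 43 s allowed. `job_done()` gives no verdict, so this rests on my own checks.

**Pawl:** I pressed the release tab down with the closed fingertips. The force peaked near 10 N, dropped as the pawl snapped over, then rose to about 32 N as the tab met its stop. The pictures show the pawl nose lifted clear of the teeth, and it stayed so after I let go.

**Arm:** I pushed the finger tab down along its arc at about 55 mm/s, roughly 0.2 rad/s. It stopped at a tip height of 138.9 mm, where level should be 139 mm, with about 20 N against the stop.

**Last checks:** With the hand about 147 mm above the tab:
- **Finger tab:** the arm stayed down. The tab showed about 2 px lower in the scene picture than my fitted model gives for level, which is within that fit's error.
- **Watch and desk:** the watch and the other things that showed in the last pictures looked unmoved. I compared them by eye and did not measure them. The robot hides part of the loupe in the top view.
- **Joint angles:** the pawl and arm angles were judged only from pictures, contact height and force, since the joints cannot be read directly.

**One slip:** on the first approach to the finger tab a reading lagged the motion, so the tip came down about 8 mm too near the lens ring. It showed no contact force there, and I moved it outward before pressing.

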